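# Set the welding jig's sprung stop

### The arm

A 7-joint arm with a two-finger parallel gripper is mounted at the origin on the work surface. World frame = base frame: x ahead of the robot, y to its left, z up, the work surface at z = 0. Lengths are in mm, angles in rad, forces in N, time in s.
With the tool pointing down it reaches from about 400 to 875 mm from the base axis. Payload 4.4 kg.
Tool frame: the origin (TCP) lies at the very end of the fingers, on their centre line; the grasp point (between the pads) lies 19 mm behind it; z points along the fingers, y is the direction in which the jaws open and shut (so a half turn about z gives the same grasp; the last joint's range is limited). The gripper opens to 85 mm and grips with 20 to 120 N. Pads are 22 mm wide; open, the fingers measure 114 mm over their backs; the gripper's body (76 mm by 85 mm) begins 54 mm behind the grasp point. The pads swing forward as they close: fully open they stand 13 mm farther back than shut.
Start: joints at [-1.342, 0.628, 0.038, 1.517, -0.027, 0.996, -0.02], TCP at [188.832, 621.981, 231.313] pointing down, gripper open.
Joint ranges: [-3.06, 3.06], [-0.37, 2.12], [-1.25, 1.32], [0.18, 2.47], [-1.1, 4.24], [0.23, 1.98], [-2.94, 2.94]. Speed limits (rad/s): [2.57, 2.57, 3.14, 3.14, 3.14, 3.14, 3.14].

### API

Orientations are given as [roll, pitch, yaw] about the fixed x, y, z axes, in that order (R = Rz(yaw) Ry(pitch) Rx(roll)).
In Python, from cell import read_state, get_image, calibration, finish_job gives the robot as it stands. The module is installed in compiled form; this text tells all that it offers.
- The arm moves only by the tool apply_moves, never from a script. Its argument "increments" is a list of rows, each an object of numbers: "tx", "ty", "tz": the shift along the world's x, y, z in m; "rx", "ry", "rz": the turn, a rotation vector about the world's x, y, z in units of 5 degrees (1.0 is 5 degrees); "claw": the finger opening in m, from 0 to 0.0854. In form: [{"tx": .., "ty": .., "tz": .., "rx": .., "ry": .., "rz": .., "claw": ..}, ...]. A call has 1 to 12 rows; each row is the pose to reach, as a shift and turn from the pose commanded when the call began; what a row does not reach only later rows make up. A row lasts 1/10 s, in which the tool goes at most 50 mm and 8.59 degrees, less where a joint would pass 70% of its speed; a pose out of reach is approached as far as the arm can. A call with a gripper value outside its range is refused whole. The fingers move at their own pace and stop on an object; the grip force is fixed at half the most. Time passes only in rows, so rows that repeat a pose let the fingers close. It gives the time, the measured TCP pose, the force and the opening at its end, in the units of the state.
- read_state(): the state, without advancing time (a new reading comes with each control period).
- get_image(name): name is "scene" or "top" or "wrist"; returns the picture (480x640x3 uint8, red, green, blue); there is no depth.
- calibration(name): a dict with "camera_matrix" (3x3 intrinsics, pixels), "origin" and "attitude" of the camera in the world. Camera axes: x right, y up, looking along -z (the intrinsics and any distortion apply to the point x, -y, -z); pixel columns grow to the right and rows downward; lengths in mm; the calibration is good to about 2 mm. A picture is of the moment at which its call begins: read the wrist's pose just before it. calibration takes no time and is no camera call; for the wrist camera it gives the pose at the moment of the call.
- finish_job(): hands the job in, once; it reports no verdict.
The state is a dict: "clock": time; "qpos": joint angles; "qd": joint speeds; "tau": joint torques, N m; "eef_pos": TCP position; "tool_rot": TCP orientation; "force": force on the tool from outside, world axes, zero at the start; "torque": the same for the moment, N m; "width": finger opening in mm.
Only numpy, scipy, OpenCV 4.12 (cv2) and the standard library are available. Lean on these libraries where they do the work, as an engineer would, in place of code of your own. Each camera call takes 0.05 s, during which the arm holds its last target. There are 200 camera calls.

### The job

Two sprung stops for the welding jig are bolted to the bench: one is already set at mid position, the other still has its slide fully out towards the robot. With the fingertips, push the upright plate of the slide that is out all the way in until it stops, then let it go so that it springs back and its stop pin catches it at mid position. Push on the near face of the plate only, without pinching it, keep off both stop pins, and leave the slide that is already set and the loose things on the bench where they are.

Things in the scene. Friction and masses are not known exactly. Their poses are not given: they have to be found in the camera images.
- out_unit: Base of the unit that is still out: steel base plate 240 x 80 x 12 mm fixed to the bench; origin at the centre of its underside; z up, x level, the way its slide is pushed in (within 25 degrees of straight away from the robot). Guide rails 28 mm high, 51 mm wide overall, from x -43 to +100 mm; at the origin a bridge 24 mm long, 51 mm wide, 62 mm high holds the stop pin.
- set_unit: Base of the unit that is already set, same build and axes as out_unit.
- out_slide (a joint): Slide of the unit that is still out (starts at 0). In m: 0 = fully out towards the robot; grows as it is pushed along the unit's +x; 0.068 = fully in (hard stop); 0.034 = mid position. Spring pushes it out: 4 N at 0, 7 N at mid, 9.5 N fully in, damping 30 N s/m. A one-way catch lifts the pin on the way in (0.010 to 0.034, some 2 N more); past that the pin drops behind it, so a slide let go returns to 0.034 and stays.
- set_slide (a joint): Slide of the unit that is already set (starts at about 0.034, leave it): same build as out_slide, same meaning of the value.
- out_push (a point): centre of the near face of the upright push plate of the unit that is still out, 55 mm above the bench; moves with the slide; x into the plate (push direction), y along it, z up. Plate 40 mm wide, 14 mm thick, 14 to 75 mm above the bench, on the robot's end of the sliding bar; 125 mm from the unit's origin in -x when fully out.
- set_push (a point): centre of the near face of the upright push plate of the unit that is already set, 55 mm above the bench; moves with the slide; x into the plate (push direction), y along it, z up. Plate 40 mm wide, 14 mm thick, 14 to 75 mm above the bench, on the robot's end of the sliding bar; 125 mm from the unit's origin in -x when fully out.
- out_pin (a joint): round stop pin of the unit that is still out: 10 mm shaft with a 20 mm dark knob on top, standing upright in the bridge, knob top 86 mm above the bench when down. Joint value in m, 0 = down, grows as it rises (about 0.010 on top of the catch). Sprung downwards; not to be touched.
- set_pin (a joint): round stop pin of the unit that is already set: 10 mm shaft with a 20 mm dark knob on top, standing upright in the bridge, knob top 86 mm above the bench when down. Joint value in m, 0 = down, grows as it rises (about 0.010 on top of the catch). Sprung downwards; not to be touched.
- spray_can: loose can, 52 mm across, 150 mm tall, standing between the far halves of the units; origin at the centre of its underside. Leave it.
- angle_bracket: loose bent steel bracket, 60 x 40 mm foot, 40 mm tall upright leg at its +x end, lying between the units on the robot's side; origin at the centre of its underside. Leave it.
- hammer: loose hammer lying on the robot's right of the units, 240 mm long along its x, head at +x, about 90 mm across the head; origin under the middle of its length. Leave it.
- wire_brush: loose wire brush lying on the robot's left of the units, 200 mm long along its x, 42 mm wide; origin under the middle of its length. Leave it.

How it is judged (in metres and radians):
On the way, in this order (a step that is already met when the one before it is completed fails the run):
1. the slide that was out is pushed fully in (joint above 0.060) (value of joint out_slide above 0.06 m), for 0.05 s.
2. let go, it has sprung back and is caught by its pin at mid position (value of joint out_slide between 0.029 and 0.039 m and value of joint out_pin below 0.004 m and contact force between each of the arm, the fingers and out_slide below 0.5 N), for 0.2 s.
At the end, for the whole second after the job is handed in: Both slides stand caught at mid position (joint 0.029 to 0.039 m) at rest with their pins down (below 4 mm), and every loose thing is within 20 mm of where it stood (value of joint out_slide between 0.029 and 0.039 m and value of joint each of out_pin, set_pin below 0.004 m and value of joint set_slide between 0.029 and 0.039 m and velocity of joint out_slide between -0.01 and 0.01 m/s and not (distance of spray_can from where it was at the start of the episode above 0.02 m) and not (distance of angle_bracket from where it was at the start of the episode above 0.02 m) and not (distance of hammer from where it was at the start of the episode above 0.02 m) and not (distance of wire_brush from where it was at the start of the episode above 0.02 m)); the robot touches nothing.
It fails at once if a loose thing was pushed aside, lifted or carried (moved over 20 mm) (distance of any of spray_can, angle_bracket, hammer, wire_brush from where it was at the start of the episode above 0.02 m).
It fails at once if the slide that was already set was moved (out of 0.026 to 0.042 m) (not (value of joint set_slide between 0.026 and 0.042 m)).
It fails at once if a stop pin was touched (over 1 N) (contact force between any of the fingers, the arm and out_pin above 1 N or contact force between any of the fingers, the arm and set_pin above 1 N).
It fails at once if the push plate was pinched or held from behind (over 2 N on its back) (contact force between the fingers and out_slide_c1 above 2 N).
It also fails if it takes over 40 s, if anything falls off the work surface, if the arm or the gripper's body presses on something with over 40 N, if the wrist force passes 120 N, or if a joint passes its speed limit or range.

## Working session

There is one attempt and no reset: what is moved stays moved. The work goes in short steps, Python scripts to look and compute and a tool call to move; the robot and the scene stay as the last step left them, time stands still between calls to the robot, and variables do not carry over. Pictures are saved under pics/ and viewed, about 8 in all and at most 12, crops included, and the job is handed in when it is done.

Besides the shell and the picture viewer there is one more tool, called after "Emit:" in YAML: its name, and indented under it one key for each argument. apply_moves: Moves the arm, as the interface text tells. Its arguments: {"type":"object","properties":{"increments":{"type":"array"}},"required":["increments"]}

```bash
mkdir -p pics; python3 - <<'E'
from cell import *
import cv2,numpy as np
s=read_state();print(s['eef_pos'],s['tool_rot'],s['width'],s['clock'])
for n in('top','scene'):
    im=get_image(n);cv2.imwrite(f'pics/{n}0.png',im[:,:,::-1]);c=calibration(n);print(n,c)
E
```

```text
[188.6388502  621.37019949 230.37157948] [-3.13967155e+00  4.16068059e-05  2.84684323e+00] 85.31201056866132 0.0
top {'camera_matrix': array([[437.15707045,   0.        , 319.77746338],
       [  0.        , 437.15707045, 236.58165799],
       [  0.        ,   0.        ,   1.        ]]), 'origin': array([ 4.03764673e+02, -7.74626806e-01,  1.16236735e+03]), 'attitude': array([ 0.15650277, -0.01815752, -1.59877637])}
scene {'camera_matrix': array([[463.05686191,   0.        , 313.92271929],
       [  0.        , 463.05686191, 240.70477498],
       [  0.        ,   0.        ,   1.        ]]), 'origin': array([ 910.72277108, -577.42168472,  746.29128922]), 'attitude': array([0.74826943, 0.00927011, 0.55840507])}
```

View pics/top0.png

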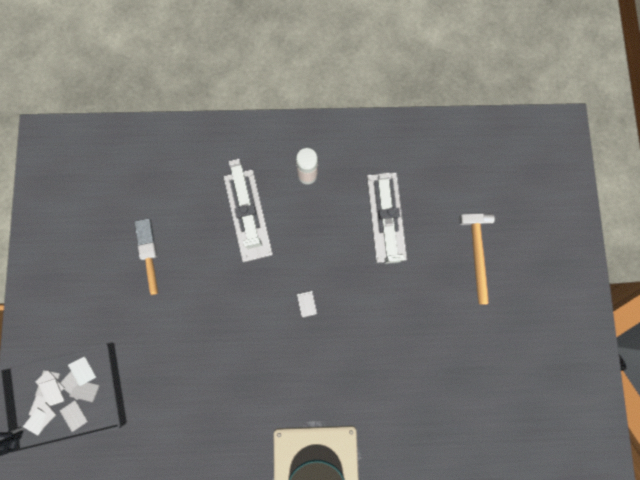

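View pics/scene0.png

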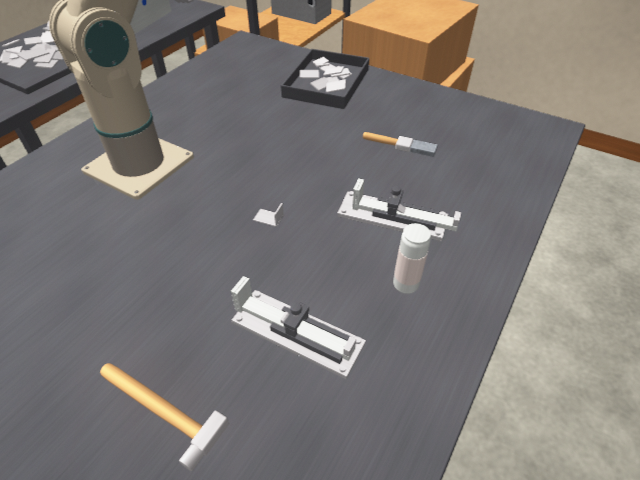

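The top view shows the right-hand unit (about 387,218) with its plate at the robot's end (393,258), so that one is out. The left unit (247,215) is set, with its bar sticking out at the far end. Next I'll locate the right unit.

```bash
cat > h.py <<'E'
import numpy as np
from cell import calibration
from scipy.spatial.transform import Rotation as R
def ray(c,u,v):
    K=c['camera_matrix'];d=np.array([(u-K[0,2])/K[0,0],-(v-K[1,2])/K[1,1],-1])
    return R.from_euler('xyz',c['attitude']).apply(d)
def hit(c,u,v,z):
    d=ray(c,u,v);o=c['origin'];return o+d*(z-o[2])/d[2]
def proj(c,p):
    q=R.from_euler('xyz',c['attitude']).inv().apply(np.array(p)-c['origin']);K=c['camera_matrix']
    return K[0,0]*q[0]/-q[2]+K[0,2],K[1,1]*q[1]/q[2]+K[1,2]
E
python3 - <<'E'
import cv2,numpy as np
from h import *
a=cv2.imread('pics/top0.png')[150:280,340:430];b=cv2.imread('pics/scene0.png')[265:380,220:380]
a=cv2.resize(a,None,fx=4,fy=4,interpolation=cv2.INTER_CUBIC);b=cv2.resize(b,None,fx=2.7,fy=2.7,interpolation=cv2.INTER_CUBIC)
o=np.zeros((520,800,3),np.uint8);o[:a.shape[0],:360]=a;o[:b.shape[0],365:365+b.shape[1]]=b[:, :435]
cv2.imwrite('pics/crop.png',o)
c=calibration('top');im=cv2.imread('pics/top0.png')
g=cv2.cvtColor(im,cv2.COLOR_BGR2GRAY);hs=cv2.cvtColor(im,cv2.COLOR_BGR2HSV)
for x0,x1 in((340,430),(205,285)):
    m=np.zeros_like(g);m[150:280,x0:x1]=(g[150:280,x0:x1]>120)*255
    m=cv2.morphologyEx(m,cv2.MORPH_CLOSE,np.ones((15,15)))
    cs=max(cv2.findContours(m,0,2)[0],key=cv2.contourArea)
    P=np.array([hit(c,*p[0],12)[:2] for p in cs],np.float32)
    print(cv2.minAreaRect(P),np.round(cv2.boxPoints(cv2.minAreaRect(P))))
E
```

```text
((633.5704345703125, -207.33865356445312), (250.4693603515625, 84.81439971923828), 3.4320437908172607) [[ 506. -173.]
 [ 511. -257.]
 [ 761. -242.]
 [ 756. -158.]]
((667.599365234375, 169.86923217773438), (283.6212158203125, 84.59039306640625), 12.36783218383789) [[520. 181.]
 [538.  98.]
 [815. 159.]
 [797. 242.]]
```

View pics/crop.png

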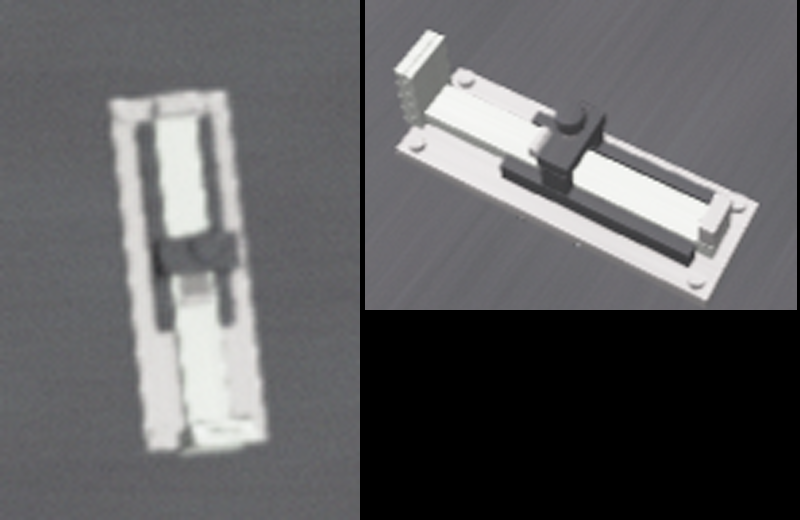

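```bash
python3 - <<'E'
from h import *
t=calibration('top');s=calibration('scene')
def p(c,l,z):
    for u,v in l: print(np.round(hit(c,u,v,z)[:2],1),end=' ')
    print()
p(t,[(367,175),(396.5,173),(407,259.5),(377,262.3)],12)
p(s,[(231.9,320.6),(365.6,340.9),(347.8,375.4)],12)
p(s,[(231.1,290.9),(244.8,276.9)],75)
p(t,[(388.5,257.5),(405,254.8)],75)
p(s,[(296.7,303.9)],86);p(t,[(390.75,210.75)],86)
E
```

```text
[ 751.6 -160.4] [ 755.4 -241.6] [ 517.3 -256.3] [ 512.  -176.2] 
[ 521.  -255.7] [ 753.4 -162.9] [ 758.7 -238.1] 
[ 513.4 -234.7] [ 514.7 -196.3] 
[ 517.4 -196.1] [ 523.1 -238. ] 
[ 634.3 -202.7] 
[ 634.5 -206. ]
```

Emit:
apply_moves:
  increments:
    - {"tx": 0.03, "ty": -0.04, "tz": 0.02, "claw": 0}
    - {"tx": 0.06, "ty": -0.08, "tz": 0.04, "claw": 0}
    - {"tx": 0.09, "ty": -0.12, "tz": 0.05, "claw": 0}
    - {"tx": 0.12, "ty": -0.16, "tz": 0.05, "claw": 0}
    - {"tx": 0.15, "ty": -0.2, "tz": 0.05, "claw": 0}
    - {"tx": 0.18, "ty": -0.24, "tz": 0.05, "claw": 0}
    - {"tx": 0.21, "ty": -0.28, "tz": 0.05, "rz": 1, "claw": 0}
    - {"tx": 0.23, "ty": -0.32, "tz": 0.05, "rz": 2, "claw": 0}
    - {"tx": 0.24, "ty": -0.36, "tz": 0.05, "rz": 3, "claw": 0}
    - {"tx": 0.25, "ty": -0.4, "tz": 0.05, "rz": 4, "claw": 0}
    - {"tx": 0.25, "ty": -0.44, "tz": 0.05, "rz": 4, "claw": 0}
    - {"tx": 0.25, "ty": -0.48, "tz": 0.05, "rz": 4, "claw": 0}

```text
$.increments[0]: bad value
```

Emit:
apply_moves:
  increments:
    - {"tx": 0.03, "ty": -0.04, "tz": 0.02, "rx": 0.0, "ry": 0.0, "rz": 0.0, "claw": 0.001}
    - {"tx": 0.06, "ty": -0.08, "tz": 0.04, "rx": 0.0, "ry": 0.0, "rz": 0.0, "claw": 0.001}
    - {"tx": 0.09, "ty": -0.12, "tz": 0.05, "rx": 0.0, "ry": 0.0, "rz": 0.0, "claw": 0.001}
    - {"tx": 0.12, "ty": -0.16, "tz": 0.05, "rx": 0.0, "ry": 0.0, "rz": 0.0, "claw": 0.001}
    - {"tx": 0.15, "ty": -0.2, "tz": 0.05, "rx": 0.0, "ry": 0.0, "rz": 0.0, "claw": 0.001}
    - {"tx": 0.18, "ty": -0.24, "tz": 0.05, "rx": 0.0, "ry": 0.0, "rz": 0.5, "claw": 0.001}
    - {"tx": 0.21, "ty": -0.28, "tz": 0.05, "rx": 0.0, "ry": 0.0, "rz": 1.0, "claw": 0.001}
    - {"tx": 0.23, "ty": -0.32, "tz": 0.05, "rx": 0.0, "ry": 0.0, "rz": 2.0, "claw": 0.001}
    - {"tx": 0.24, "ty": -0.36, "tz": 0.05, "rx": 0.0, "ry": 0.0, "rz": 3.0, "claw": 0.001}
    - {"tx": 0.25, "ty": -0.4, "tz": 0.05, "rx": 0.0, "ry": 0.0, "rz": 4.0, "claw": 0.001}
    - {"tx": 0.25, "ty": -0.44, "tz": 0.05, "rx": 0.0, "ry": 0.0, "rz": 4.0, "claw": 0.001}
    - {"tx": 0.25, "ty": -0.48, "tz": 0.05, "rx": 0.0, "ry": 0.0, "rz": 4.0, "claw": 0.001}

```text
clock: 1.3
eef_pos: [438.7, 140.0, 281.0]
tool_rot: [-3.141, -0.001, -3.088]
force: [0.9, -0.4, 0.0]
width: 1.0
```

Emit:
apply_moves:
  increments:
    - {"tx": 0.0, "ty": -0.04, "tz": 0.0, "rx": 0.0, "ry": 0.0, "rz": 0.0, "claw": 0.001}
    - {"tx": 0.0, "ty": -0.08, "tz": 0.0, "rx": 0.0, "ry": 0.0, "rz": 0.0, "claw": 0.001}
    - {"tx": 0.0, "ty": -0.12, "tz": 0.0, "rx": 0.0, "ry": 0.0, "rz": 0.0, "claw": 0.001}
    - {"tx": 0.0, "ty": -0.16, "tz": 0.0, "rx": 0.0, "ry": 0.0, "rz": 0.0, "claw": 0.001}
    - {"tx": 0.0, "ty": -0.2, "tz": 0.0, "rx": 0.0, "ry": 0.0, "rz": 0.0, "claw": 0.001}
    - {"tx": 0.0, "ty": -0.24, "tz": 0.0, "rx": 0.0, "ry": 0.0, "rz": 0.0, "claw": 0.001}
    - {"tx": 0.0, "ty": -0.28, "tz": 0.0, "rx": 0.0, "ry": 0.0, "rz": 0.0, "claw": 0.001}
    - {"tx": 0.0, "ty": -0.32, "tz": -0.02, "rx": 0.0, "ry": 0.0, "rz": 0.1, "claw": 0.001}
    - {"tx": 0.0, "ty": -0.357, "tz": -0.05, "rx": 0.0, "ry": 0.0, "rz": 0.1, "claw": 0.001}
    - {"tx": 0.0, "ty": -0.357, "tz": -0.08, "rx": 0.0, "ry": 0.0, "rz": 0.1, "claw": 0.001}
    - {"tx": 0.0, "ty": -0.357, "tz": -0.08, "rx": 0.0, "ry": 0.0, "rz": 0.1, "claw": 0.001}

```text
clock: 2.4
eef_pos: [435.7, -214.8, 198.1]
tool_rot: [3.138, -0.008, -3.081]
force: [0.1, -0.1, -0.4]
width: 1.0
```

```bash
python3 - <<'E'
from cell import *
import cv2
s=read_state();print(s['eef_pos'],s['tool_rot'],s['force'],s['qpos'])
print(calibration('wrist'))
cv2.imwrite('pics/w1.png',get_image('wrist')[:,:,::-1])
E
```

```text
[ 435.74690769 -214.76935036  198.06317169] [ 3.13806483 -0.0076182  -3.08111742] [ 0.11597327 -0.09968075 -0.36597561] [ 0.28427645  0.45215563  0.16279042  1.99781362 -0.10833336  0.70813802
  2.14522854]
{'camera_matrix': array([[351.412636  ,   0.        , 315.47854832],
       [  0.        , 351.412636  , 241.16226857],
       [  0.        ,   0.        ,   1.        ]]), 'origin': array([ 366.42696406, -219.63311184,  340.38695534]), 'attitude': array([-0.26984003, -0.00309358,  1.63102182])}
```

View pics/w1.png

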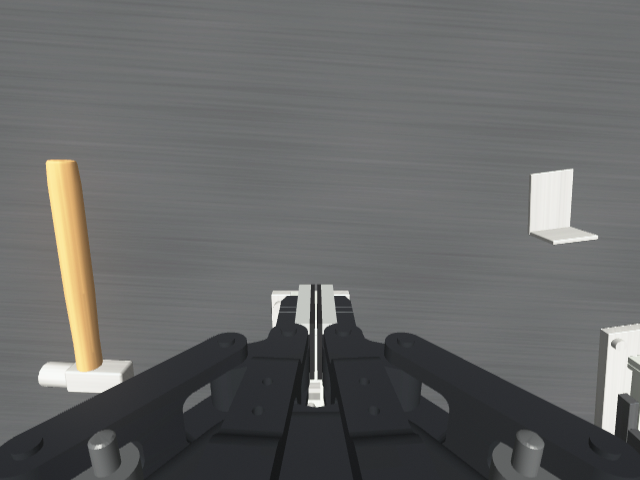

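```bash
python3 - <<'E'
from h import *
import cv2
c=calibration('wrist')
for u,v in [(272,292),(350,292)]: print(hit(c,u,v,75),hit(c,u,v,12))
b=cv2.imread('pics/w1.png')[260:360,250:380];cv2.imwrite('pics/w1c.png',cv2.resize(b,None,fx=5,fy=5,interpolation=cv2.INTER_CUBIC))
for p in [(510,-195,75),(512.5,-235,75),(515,-255,12),(510,-175,12)]: print(proj(c,p))
E
```

```text
[ 487.66637325 -247.02587601   75.        ] [ 516.00629496 -253.58581926   12.        ]
[ 483.73908746 -182.99451355   75.        ] [ 511.15253658 -174.44903665   12.        ]
(np.float64(333.0370335216006), np.float64(319.9515236195076))
(np.float64(285.4389430029941), np.float64(320.00967300769696))
(np.float64(270.63532562030514), np.float64(291.00729216113916))
(np.float64(349.5601183243292), np.float64(290.9230088533071))
```

View pics/w1c.png

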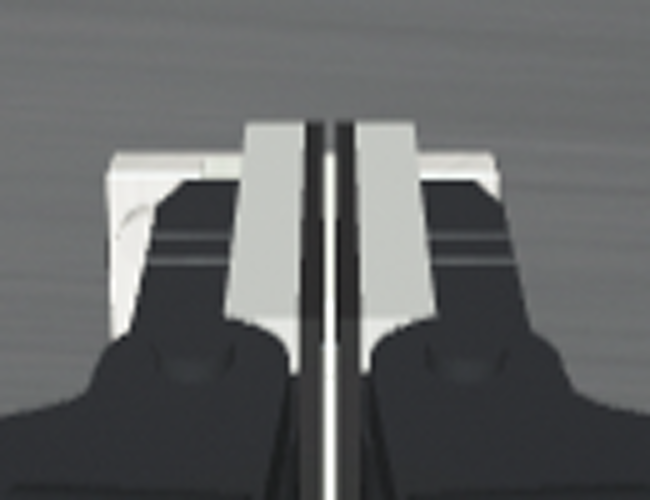

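Emit:
apply_moves:
  increments:
    - {"tx": 0.0, "ty": 0.0, "tz": -0.03, "rx": 0.0, "ry": 0.0, "rz": 0.0, "claw": 0.001}
    - {"tx": 0.0, "ty": 0.0, "tz": -0.06, "rx": 0.0, "ry": 0.0, "rz": 0.0, "claw": 0.001}
    - {"tx": 0.0, "ty": 0.0, "tz": -0.09, "rx": 0.0, "ry": 0.0, "rz": 0.0, "claw": 0.001}
    - {"tx": 0.0, "ty": 0.0, "tz": -0.12, "rx": 0.0, "ry": 0.0, "rz": 0.0, "claw": 0.001}
    - {"tx": 0.0, "ty": 0.0, "tz": -0.14, "rx": 0.0, "ry": 0.0, "rz": 0.0, "claw": 0.001}
    - {"tx": 0.0, "ty": 0.0, "tz": -0.15, "rx": 0.0, "ry": 0.0, "rz": 0.0, "claw": 0.001}
    - {"tx": 0.015, "ty": -0.001, "tz": -0.15, "rx": 0.0, "ry": 0.0, "rz": 0.0, "claw": 0.001}
    - {"tx": 0.03, "ty": -0.002, "tz": -0.15, "rx": 0.0, "ry": 0.0, "rz": 0.0, "claw": 0.001}
    - {"tx": 0.045, "ty": -0.002, "tz": -0.15, "rx": 0.0, "ry": 0.0, "rz": 0.0, "claw": 0.001}
    - {"tx": 0.045, "ty": -0.002, "tz": -0.15, "rx": 0.0, "ry": 0.0, "rz": 0.0, "claw": 0.001}

```text
clock: 3.45
eef_pos: [487.9, -216.6, 53.0]
tool_rot: [-3.14, 0.005, -3.076]
force: [-0.0, 0.5, -0.1]
width: 1.1
```

Emit:
apply_moves:
  increments:
    - {"tx": 0.0, "ty": 0.0, "tz": -0.006, "rx": 0.0, "ry": 0.0, "rz": 0.0, "claw": 0.001}
    - {"tx": 0.006, "ty": 0.001, "tz": -0.006, "rx": 0.0, "ry": 0.0, "rz": 0.0, "claw": 0.001}
    - {"tx": 0.012, "ty": 0.001, "tz": -0.006, "rx": 0.0, "ry": 0.0, "rz": 0.0, "claw": 0.001}
    - {"tx": 0.018, "ty": 0.002, "tz": -0.006, "rx": 0.0, "ry": 0.0, "rz": 0.0, "claw": 0.001}
    - {"tx": 0.024, "ty": 0.002, "tz": -0.006, "rx": 0.0, "ry": 0.0, "rz": 0.0, "claw": 0.001}
    - {"tx": 0.03, "ty": 0.002, "tz": -0.006, "rx": 0.0, "ry": 0.0, "rz": 0.0, "claw": 0.001}
    - {"tx": 0.03, "ty": 0.002, "tz": -0.006, "rx": 0.0, "ry": 0.0, "rz": 0.0, "claw": 0.001}

```text
clock: 4.15
eef_pos: [510.8, -214.9, 45.1]
tool_rot: [3.14, -0.006, -3.079]
force: [-6.4, 0.3, 4.7]
width: 0.9
```

Emit:
apply_moves:
  increments:
    - {"tx": 0.006, "ty": 0.0, "tz": 0.001, "rx": 0.0, "ry": 0.0, "rz": 0.0, "claw": 0.001}
    - {"tx": 0.012, "ty": 0.001, "tz": 0.001, "rx": 0.0, "ry": 0.0, "rz": 0.0, "claw": 0.001}
    - {"tx": 0.018, "ty": 0.001, "tz": 0.001, "rx": 0.0, "ry": 0.0, "rz": 0.0, "claw": 0.001}
    - {"tx": 0.024, "ty": 0.001, "tz": 0.001, "rx": 0.0, "ry": 0.0, "rz": 0.0, "claw": 0.001}
    - {"tx": 0.03, "ty": 0.002, "tz": 0.001, "rx": 0.0, "ry": 0.0, "rz": 0.0, "claw": 0.001}
    - {"tx": 0.036, "ty": 0.002, "tz": 0.001, "rx": 0.0, "ry": 0.0, "rz": 0.0, "claw": 0.001}
    - {"tx": 0.036, "ty": 0.002, "tz": 0.001, "rx": 0.0, "ry": 0.0, "rz": 0.0, "claw": 0.001}

```text
clock: 4.85
eef_pos: [545.3, -212.9, 44.9]
tool_rot: [3.139, -0.009, -3.08]
force: [-7.7, -0.0, -1.2]
width: 0.8
```

```bash
python3 - <<'E'
from cell import *
import cv2,numpy as np
s=read_state();print(s['eef_pos'],s['force'])
b=get_image('scene')[:,:,::-1][200:400,190:410]
cv2.imwrite('pics/s2.png',cv2.resize(b,None,fx=2.7,fy=2.7,interpolation=cv2.INTER_CUBIC))
E
```

```text
[ 545.32785941 -212.92180624   44.86688285] [-7.70388555 -0.02698487 -1.15861084]
```

View pics/s2.png

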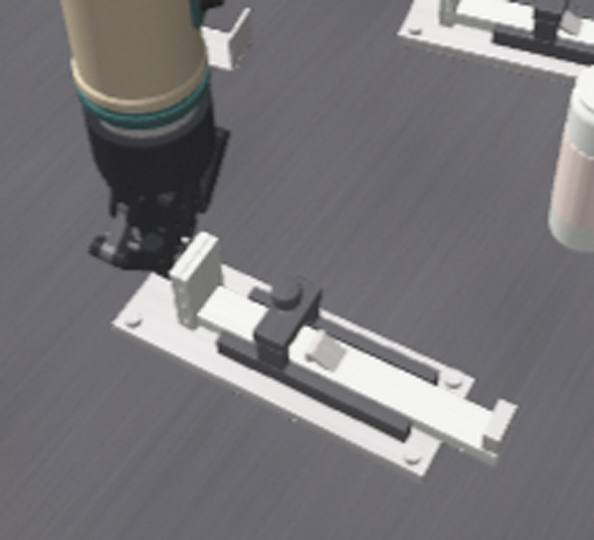

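The slide is about 45 mm in, the fingers are centred on the plate (200,270), and the pin has dropped. The gripper is well clear of the pin. I'll push the rest of the way to the stop.

Emit:
apply_moves:
  increments:
    - {"tx": 0.004, "ty": 0.0, "tz": 0.0, "rx": 0.0, "ry": 0.0, "rz": 0.0, "claw": 0.001}
    - {"tx": 0.008, "ty": 0.0, "tz": 0.0, "rx": 0.0, "ry": 0.0, "rz": 0.0, "claw": 0.001}
    - {"tx": 0.012, "ty": 0.001, "tz": 0.0, "rx": 0.0, "ry": 0.0, "rz": 0.0, "claw": 0.001}
    - {"tx": 0.016, "ty": 0.001, "tz": 0.0, "rx": 0.0, "ry": 0.0, "rz": 0.0, "claw": 0.001}
    - {"tx": 0.018, "ty": 0.001, "tz": 0.0, "rx": 0.0, "ry": 0.0, "rz": 0.0, "claw": 0.001}
    - {"tx": 0.018, "ty": 0.001, "tz": 0.0, "rx": 0.0, "ry": 0.0, "rz": 0.0, "claw": 0.001}

```text
clock: 5.5
eef_pos: [562.5, -211.9, 44.9]
tool_rot: [3.139, -0.011, -3.08]
force: [-8.6, -1.6, 1.4]
width: 1.4
```

Emit:
apply_moves:
  increments:
    - {"tx": 0.002, "ty": 0.0, "tz": 0.0, "rx": 0.0, "ry": 0.0, "rz": 0.0, "claw": 0.001}
    - {"tx": 0.004, "ty": 0.0, "tz": 0.0, "rx": 0.0, "ry": 0.0, "rz": 0.0, "claw": 0.001}
    - {"tx": 0.005, "ty": 0.0, "tz": 0.0, "rx": 0.0, "ry": 0.0, "rz": 0.0, "claw": 0.001}
    - {"tx": 0.005, "ty": 0.0, "tz": 0.0, "rx": 0.0, "ry": 0.0, "rz": 0.0, "claw": 0.001}

```text
clock: 5.9
eef_pos: [566.4, -211.7, 44.9]
tool_rot: [3.138, -0.012, -3.08]
force: [-10.2, 0.8, 2.2]
width: 1.2
```

Emit:
apply_moves:
  increments:
    - {"tx": 0.002, "ty": 0.0, "tz": 0.0, "rx": 0.0, "ry": 0.0, "rz": 0.0, "claw": 0.001}
    - {"tx": 0.003, "ty": 0.0, "tz": 0.0, "rx": 0.0, "ry": 0.0, "rz": 0.0, "claw": 0.001}
    - {"tx": 0.003, "ty": 0.0, "tz": 0.0, "rx": 0.0, "ry": 0.0, "rz": 0.0, "claw": 0.001}

```text
clock: 6.2
eef_pos: [566.4, -211.6, 44.9]
tool_rot: [3.137, -0.018, -3.081]
force: [-16.8, 0.2, 8.5]
width: 1.3
```

The tool stopped moving and the force rose to 17 N, so the slide is on its hard stop. Now I'll retreat straight back past mid position.

Emit:
apply_moves:
  increments:
    - {"tx": -0.01, "ty": -0.001, "tz": 0.0, "rx": 0.0, "ry": 0.0, "rz": 0.0, "claw": 0.001}
    - {"tx": -0.025, "ty": -0.002, "tz": 0.0, "rx": 0.0, "ry": 0.0, "rz": 0.0, "claw": 0.001}
    - {"tx": -0.04, "ty": -0.003, "tz": 0.0, "rx": 0.0, "ry": 0.0, "rz": 0.0, "claw": 0.001}
    - {"tx": -0.055, "ty": -0.004, "tz": 0.0, "rx": 0.0, "ry": 0.0, "rz": 0.0, "claw": 0.001}
    - {"tx": -0.07, "ty": -0.005, "tz": 0.0, "rx": 0.0, "ry": 0.0, "rz": 0.0, "claw": 0.001}
    - {"tx": -0.09, "ty": -0.006, "tz": 0.0, "rx": 0.0, "ry": 0.0, "rz": 0.0, "claw": 0.001}
    - {"tx": -0.11, "ty": -0.006, "tz": 0.0, "rx": 0.0, "ry": 0.0, "rz": 0.0, "claw": 0.001}
    - {"tx": -0.12, "ty": -0.006, "tz": 0.03, "rx": 0.0, "ry": 0.0, "rz": 0.0, "claw": 0.001}
    - {"tx": -0.12, "ty": -0.006, "tz": 0.07, "rx": 0.0, "ry": 0.0, "rz": 0.0, "claw": 0.001}
    - {"tx": -0.12, "ty": -0.006, "tz": 0.1, "rx": 0.0, "ry": 0.0, "rz": 0.0, "claw": 0.001}
    - {"tx": -0.12, "ty": -0.006, "tz": 0.1, "rx": 0.0, "ry": 0.0, "rz": 0.0, "claw": 0.001}
    - {"tx": -0.12, "ty": -0.006, "tz": 0.1, "rx": 0.0, "ry": 0.0, "rz": 0.0, "claw": 0.001}

```text
clock: 7.4
eef_pos: [456.6, -218.0, 147.0]
tool_rot: [-3.141, 0.002, -3.078]
force: [0.1, 0.3, -0.6]
width: 1.1
```

```bash
python3 - <<'E'
from cell import *
import cv2,numpy as np
s=read_state();print(s['eef_pos'],s['force'])
b=get_image('scene')[:,:,::-1]
cv2.imwrite('pics/s3.png',cv2.resize(b[100:400,90:470],None,fx=2,fy=2,interpolation=cv2.INTER_CUBIC))
E
```

```text
[ 456.60937239 -218.02710634  146.96217142] [ 0.0513253   0.30535827 -0.64688743]
```

View pics/s3.png

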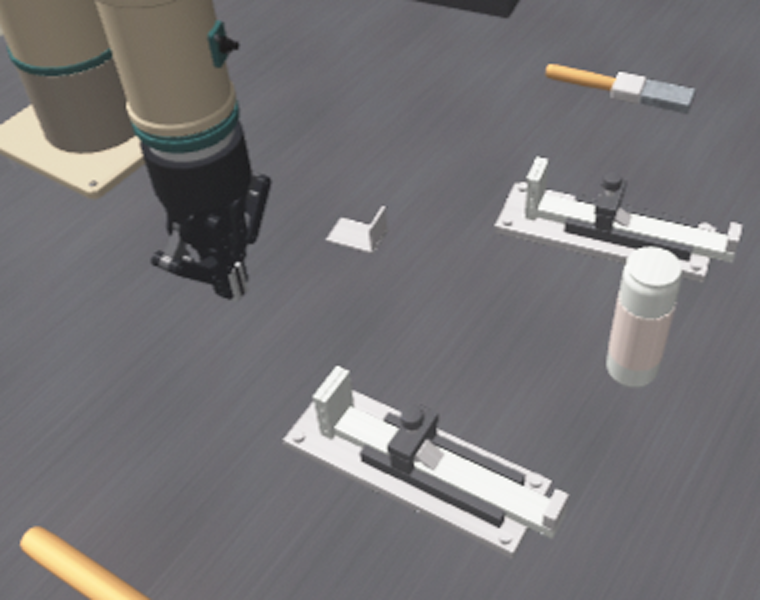

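```bash
python3 - <<'E'
from h import *
from cell import finish_job
s=calibration('scene')
print(hit(s,90+316/2,100+386/2,75),hit(s,90+337/2,100+368/2,75))
print(finish_job())
E
```

```text
[ 542.22772984 -222.46698239   75.        ] [ 546.14734871 -196.26833791   75.        ]
the job is handed in; nothing more can be done
None
```

The job is done and handed in, though `finish_job` gives no verdict.

**Push:** With the closed fingertips I pushed the near face of the right-hand unit's plate in to its hard stop. There the tool stopped moving and the force rose from 10 to 17 N. I then drew straight back and lifted clear; the clock stood at 7.4 s.

**Last checks:**
- **Slide position:** The final scene picture shows the slide caught with its pin down. The plate's near face now measures about 30 mm further in than at the start, against a nominal 34 mm. My corner readings are only good to a few mm, so this fits mid position but does not pin it down exactly.
- **Contact:** The force reading was about 0.7 N with the tool in free space, so nothing is being touched.
- **Other things:** The set unit, can, bracket and brush look unmoved. The hammer is only partly in that picture. I compared these by eye and did not measure them again.

No check failed.

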